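# Start the workshop grinder from its control box

## Task

Start the grinder at its green control box with the closed fingertips: first push down the raised end of the long rocker so that it tips fully over, then push the square key fully in so that it stays in, and last press the small round button fully down for a moment and let it spring back, leaving the rocker over and the square key in. Do not touch the mushroom-shaped stop button, and leave the file, the tin and the steel offcut lying where they are; nothing is to be picked up.

Things in the scene. Friction and masses are not known exactly. Their poses are not given: they have to be found in the camera images.
- console: Green control box, fixed: 290 x 240 x 60 mm high, x from -130 to +160 mm about the origin, which lies on the bench; +x to its far side (yaw up to 0.4 rad). Four controls stand on its top in a 2 x 2 grid (x -60 or +40 mm, y -50 or +50 mm); which stands where changes. All are black on grey and aluminium and differ in shape: long rocker, square key, small round button, mushroom.
- rocker_base: Its aluminium base plate, 84 x 60 x 8 mm, fixed on the control box; origin at the centre of the plate's underside (the box's top face), axes parallel to the box's: x to the box's far side, z up. It carries the long rocker.
- rocker_far (a point): Point on the upper face of the rocker's far half, 24 mm from its pivot towards the base plate's +x; the place to push. The rocker is a black paddle 70 mm long (along x), 34 mm wide, 8 mm thick, on a pivot along y 18 mm above the underside of its base plate. The point turns with the rocker.
- rocker (a joint): Tilt of the rocker, rad: about -0.2 to -0.15 at the start (off, the end on the +x side raised), 0 level, +0.2 at its stop (on, the +x end down). It stays where it is left; tipping takes about 0.03 N m (1.3 N at the point, some 3 N close to the pivot). It is over at more than 0.14.
- extractor_base: Its aluminium base plate, 84 x 60 x 8 mm, fixed on the control box; origin at the centre of the plate's underside (the box's top face), axes parallel to the box's: x to the box's far side, z up. It carries the square key.
- extractor_top (a point): Centre of the top of the square key, a black block 34 x 34 mm whose top stands 28 mm above the underside of its base plate when out. Moves with the key.
- extractor (a joint): How far the square key is pushed in, m: 0 to 0.001 at the start, 0.008 at its stop. No spring: it takes about 2.5 N to move and stays where it is left. It is in at more than 0.006.
- start_base: Its aluminium base plate, 84 x 60 x 8 mm, fixed on the control box; origin at the centre of the plate's underside (the box's top face), axes parallel to the box's: x to the box's far side, z up. It carries the small round button.
- start_top (a point): Centre of the top of the small round button, black, diameter 28 mm, its top 26 mm above the underside of its base plate when up. Moves with the button.
- start (a joint): How far the round button is pressed, m: 0 up, 0.006 at its stop. Sprung: 1.5 N to start, 5 N fully down; it comes up by itself. Pressed at more than 0.0045.
- stop_base: Its aluminium base plate, 84 x 60 x 8 mm, fixed on the control box; origin at the centre of the plate's underside (the box's top face), axes parallel to the box's: x to the box's far side, z up. It carries the mushroom-shaped stop button.
- stop_top (a point): Centre of the top of the mushroom-shaped stop button, black, head diameter 44 mm, top 44 mm above the underside of its base plate. Not to be touched.
- stop (a joint): How far the stop button is pressed, m: 0 up, 0.006 down, sprung with 8 to 15 N. Stays at 0.
- file: A loose flat file with a wooden handle, 300 mm long, 30 mm at the thickest, lying on the bench on the left (+y) side of the box; origin under it 150 mm from the handle's end, x along it towards the blade's tip.
- tin: A loose closed tin, diameter 60 mm, 90 mm tall, upright on the bench on the right (-y) side of the box; origin at the centre of its underside.
- offcut: A loose square steel offcut, 22 x 90 x 22 mm, lying along y on the far ledge of the box's top face (about 130 mm from the box's origin); origin at the centre of its underside.
Things that resemble listed ones, but are neither listed nor needed, are in the scene too. What is shaped like the tin but purple is not meant. Of the things shaped like the offcut, the steel one is meant.

How it is judged:
On the way, in this order (a step that is already met when the one before it is completed fails the run):
1. the rocker is tipped fully over (value of joint rocker above 0.14 rad), for 0.1 s.
2. the square key is pushed fully in (value of joint extractor above 0.006 m and value of joint rocker above 0.14 rad), for 0.1 s.
3. the round button is pressed fully down (all of step 2 and value of joint start above 0.0045 m), for 0.05 s.
At the end, for the whole second after the job is handed in: The rocker is over (more than 0.14 of 0.2 rad), the square key is in (more than 6 of 8 mm), the round button is up again (less than 1.5 mm pressed), the stop button is up, and the file, tin and offcut lie still within 20 mm of where they were (all of step 2 and value of joint each of start, stop below 0.0015 m and distance of each of file, tin, offcut from where it was at the start of the episode below 0.02 m and linear speed of each of file, tin, offcut below 0.02 m/s); the robot touches nothing.
It fails at once if the square key is pushed in (over 4 mm) while the rocker is not over (value of joint extractor above 0.004 m and value of joint rocker below 0.1 rad).
It fails at once if the round button is pressed (over 3 mm) while the rocker is not over or the square key is not in (value of joint start above 0.003 m and (value of joint rocker below 0.1 rad or value of joint extractor below 0.005 m)).
It fails at once if the stop button or its base plate is touched by the robot (over 1 N) or pressed (contact force between any of the fingers, the arm and stop_base above 1 N or value of joint stop above 0.002 m).
It fails at once if the file, tin or offcut is moved more than 20 mm or lifted (distance of any of file, tin, offcut from where it was at the start of the episode above 0.02 m).
It also fails if it takes over 38 s, if anything falls off the work surface, if the arm or the gripper's body presses on something with over 40 N, if the wrist force passes 120 N, or if a joint passes its speed limit or range.

## Robot

A 6-joint arm with a two-finger parallel gripper is mounted at the origin on the work surface. World frame = base frame: x ahead of the robot, y to its left, z up, the work surface at z = 0. Lengths are in m, angles in rad, forces in N, time in s.
With the tool pointing down it reaches from about 0.325 to 0.9 m from the base axis. Payload 6.1 kg.
Tool frame: the origin (TCP) lies at the very end of the fingers, on their centre line; the grasp point (between the pads) lies 19 mm behind it; z points along the fingers, y is the line along which they close (so a half turn about z gives the same grasp; the last joint's range is limited). The gripper opens to 85 mm and grips with 20 to 120 N. Pads are 22 mm wide; open, the fingers measure 114 mm over their backs; the gripper's body (76 mm by 85 mm) begins 54 mm behind the grasp point. The pads swing forward as they close: fully open they stand 13 mm farther back than shut.
Start: joints at [-1.272, 0.22, 1.526, -0, 1.395, -0.126], TCP at [0.258, -0.569, 0.205] pointing down, gripper open.
Joint ranges: [-2.98, 2.98], [-0.91, 2.08], [0.09, 2.57], [-1.24, 4.39], [0.2, 2.65], [-2.68, 2.68]. Speed limits (rad/s): [2.57, 2.57, 3.01, 3.14, 3.14, 3.14].

## Interface

Orientations are given as a rotation vector (axis times angle).
In Python, from plant import manip, grab_frame gives the robot as it stands.
- The arm moves only by the shell command python3 -m inch 'ROWS'. ROWS is JSON, a list of rows, each an object of numbers: "grip": the opening, from 0 (shut) to 1 (fully open); "dx", "dy", "dz": the shift along the tool's x, y, z in mm; "ax", "ay", "az": the turn, a rotation vector about the tool's x, y, z in degrees. A call has 1 to 5 rows; each row shifts and turns the commanded pose from where the row before left it, along the tool's axes as they then stand; what a row does not reach is not made up. A row lasts 1/8 s, in which the tool goes at most 62.5 mm and 10.7 degrees, less where a joint would pass 70% of its speed; a pose out of reach is approached as far as the arm can. A call is refused whole if a number of a shift passes 62.5 or a number of a turn 10.7, either way. A call with a gripper value outside its range is refused whole. The fingers move at their own pace and stop on an object; the grip force is fixed at half the most. Time passes only in rows, so rows that do not move let the fingers close. It gives the time, the measured TCP pose, the force, the opening and the grip force at its end, in the units of the state.
- manip.read_state(): the state, without advancing time (a new reading comes with each control period).
- grab_frame(name): name is "scene" or "top" or "wrist"; returns a dict with "pixels" (400x640x3 uint8, red, green, blue), "intrinsics" (3x3 intrinsics, pixels), "extrinsics" (4x4, takes a point from world to camera coordinates). Camera axes: x right, y up, looking along -z (the intrinsics and any distortion apply to the point x, -y, -z); pixel columns grow to the right and rows downward; lengths in m; the calibration is good to about 2 mm. A picture is of the moment at which its call begins. There is no depth.
- manip.sign_off(): hands the job in; it is judged then, once.
The state is a dict: "time_s": time; "joint_positions": joint angles; "qd": joint speeds; "tau": joint torques, N m; "tcp_pos": TCP position; "tcp_rot": TCP orientation; "ft_force": force on the tool from outside, world axes, zero at the start; "ft_torque": the same for the moment, N m; "opening": finger opening in m; "finger_force": force on a finger pad.
Only numpy, scipy, OpenCV 4.12 (cv2) and the standard library are available. Lean on these libraries where they do the work, as an engineer would, in place of code of your own. Each camera call takes 0.05 s, during which the arm holds its last target. There are 200 camera calls.

## Working session

There is one attempt and no reset: what is moved stays moved. The work goes in short steps, Python scripts to look and compute and a shell command to move; the robot and the scene stay as the last step left them, time stands still between calls to the robot, and variables do not carry over. Pictures are saved under pics/ and viewed, at most 10 in all, crops included, and the job is handed in when it is done.

```bash
mkdir -p pics; ls; python3 - <<'E'
from plant import manip, grab_frame
import cv2,numpy as np
for n in ("scene","top"):
    f=grab_frame(n); cv2.imwrite(f"pics/{n}0.png",f["pixels"][:,:,::-1]); np.savez(f"pics/{n}0.npz",**f)
    print(n,np.round(f["intrinsics"],1).tolist(),np.round(f["extrinsics"],3).tolist(),[k for k in f])
s=manip.read_state();print(s)
E
```

```text
pics
scene [[457.6, 0.0, 320.1], [0.0, 457.6, 202.6], [0.0, 0.0, 1.0]] [[-0.721, 0.693, -0.011, 0.451], [-0.373, -0.375, 0.848, 0.155], [0.584, 0.616, 0.529, -1.458], [0.0, 0.0, 0.0, 1.0]] ['pixels', 'intrinsics', 'extrinsics']
top [[478.9, 0.0, 314.8], [0.0, 478.9, 192.0], [0.0, 0.0, 1.0]] [[-0.026, -1.0, 0.005, 0.025], [0.998, -0.026, 0.057, -0.614], [-0.056, 0.007, 0.998, -1.006], [0.0, 0.0, 0.0, 1.0]] ['pixels', 'intrinsics', 'extrinsics']
{'time_s': 0.1, 'joint_positions': array([-1.27212193e+00,  2.21140204e-01,  1.52752808e+00,  1.74823273e-05,
        1.39468040e+00, -1.26099147e-01]), 'qd': array([ 4.13597374e-04, -2.30986732e-03, -4.35075648e-03,  7.03253381e-04,
        6.31229258e-04, -9.50071694e-05]), 'tau': array([ 2.00829505e-03, -4.98243427e+01, -3.90546942e+01, -1.68815418e-04,
        5.65622744e-03, -3.79747485e-05]), 'tcp_pos': array([ 0.25739733, -0.56888174,  0.20399643]), 'tcp_rot': array([-3.06929227e+00, -6.61853936e-01,  2.10669117e-04]), 'ft_force': array([-0.45572071, -0.2657976 ,  0.11137555]), 'ft_torque': array([ 0.02831193, -0.07276794,  0.01807647]), 'finger_force': 0.0, 'opening': 0.08556356436909474}
```

View pics/top0.png

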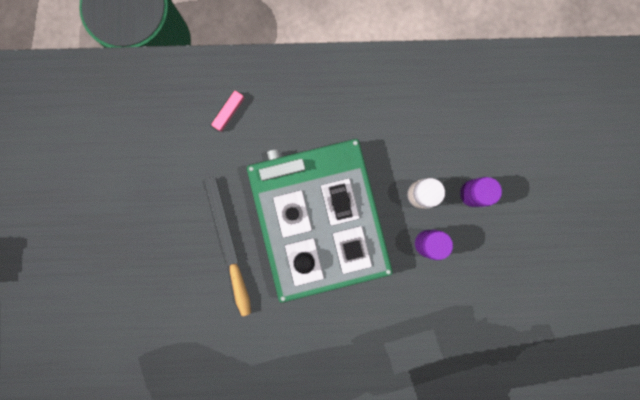

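View pics/scene0.png

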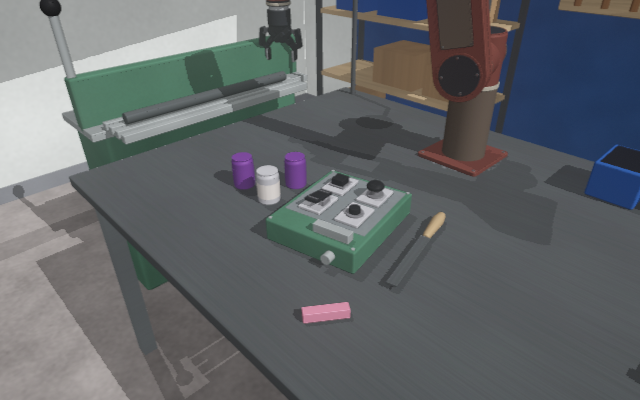

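The top view shows the box at about (318,220). The candidates are a long rocker at (341,202), far right, a square key at (352,250), near right, a round button at (292,213), far left, and probably the mushroom at (304,263), near left. The two left-hand controls are both round, so I'll confirm them in one enlarged crop.

```bash
python3 - <<'E'
import cv2,numpy as np
a=cv2.imread("pics/top0.png")[130:310,240:400]; b=cv2.imread("pics/scene0.png")[165:265,260:420]
a=cv2.resize(a,None,fx=3.3,fy=3.3,interpolation=2)[:590]; b=cv2.resize(b,(260*2-256,165),interpolation=2)
cv2.imwrite("pics/crop1.png",a)
b=cv2.imread("pics/scene0.png")[165:265,260:420]
cv2.imwrite("pics/crop2.png",cv2.resize(b,None,fx=5,fy=5,interpolation=2))
E
```

```text
(no output)
```

View pics/crop1.png

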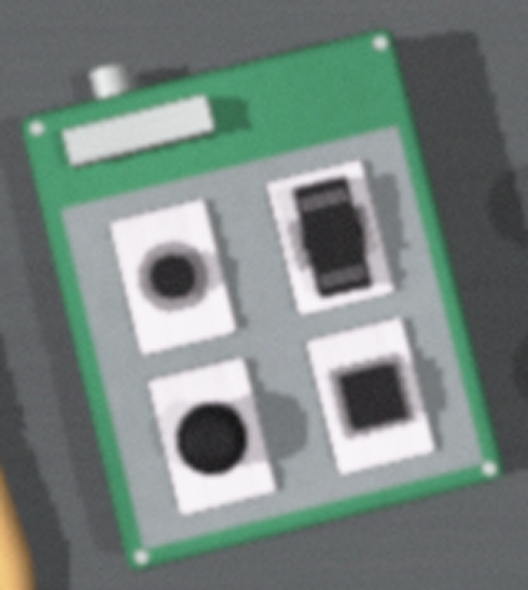

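View pics/crop2.png

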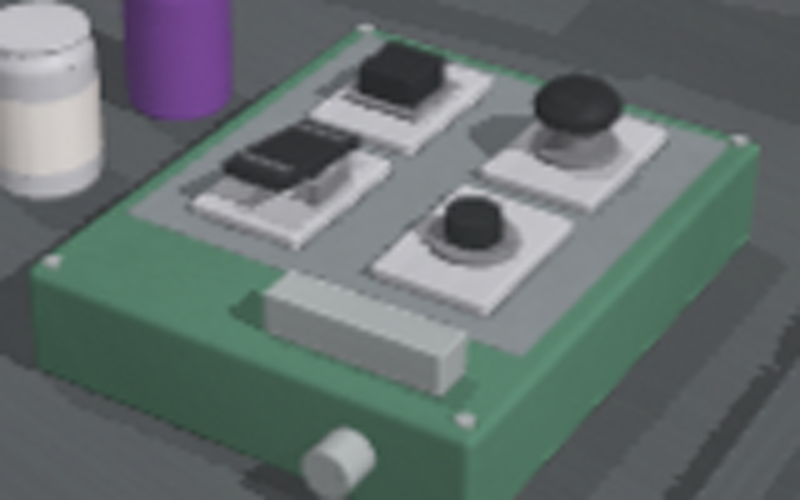

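The crops confirm it. The domed mushroom stands near left, at crop (212,438), and the small round button in its collar far left, at (173,276). The rocker is far right at (332,238) and the square key near right at (373,398). The steel offcut lies on the far ledge. Next I fit the box pose from the corner screws and plates.

```bash
python3 - <<'E'
import numpy as np
from plant import manip
def bp(c,p,z):
    f=np.load(f"pics/{c}0.npz");K=f["intrinsics"];E=f["extrinsics"]
    d=np.linalg.solve(K,[p[0],p[1],1]);d=np.array([d[0],-d[1],-d[2]])
    R=E[:3,:3];o=-R.T@E[:3,3];w=R.T@d
    return o+w*(z-o[2])/w[2]
t=lambda u,v:(240+u/3.3,130+v/3.3)
s=lambda u,v:(260+u/5,165+v/5)
# FR, FL, NL, NR
T=np.array([bp("top",t(*p),.061) for p in [(380,43),(37,128),(141,557),(489,468)]])
S=np.array([bp("scene",s(*p),.061) for p in [(52,262),(466,420),(740,140),(367,28)]])
for n,A in(("top",T),("scene",S)):
    print(n,A.round(4)[:,:2].tolist(),"sides",[round(float(np.linalg.norm(A[i]-A[(i+1)%4])),4) for i in range(4)])
    fx=(A[0]+A[1]-A[2]-A[3]); yaw=np.arctan2(fx[1],fx[0])
    c=A.mean(0);R=np.array([[np.cos(yaw),-np.sin(yaw)],[np.sin(yaw),np.cos(yaw)]])
    o=c[:2]-R@[.015,0]
    print("yaw",yaw,"origin",o)
    for k,v in dict(rocker=(40,-50),rpush=(64,-50),key=(-60,-50),start=(40,50),stop=(-60,50)).items(): print(k,(o+R@(np.array(v)/1e3)).round(4))
for k,p,z in [("key",(373,397),.088),("start",(173,276),.086),("stop",(212,438),.1),("rocker",(332,238),.082)]: print("direct",k,bp("top",t(*p),z).round(4))
for k,p,z in [("key",(402,62),.088),("start",(473,206),.086)]: print("direct scene",k,bp("scene",s(*p),z).round(4))
E
```

```text
top [[0.7112, -0.076], [0.6634, 0.1387], [0.3982, 0.08], [0.4465, -0.1349]] sides [0.22, 0.2717, 0.2203, 0.2712]
yaw 0.21834919653981658 origin [ 0.54019772 -0.00127676]
rocker [ 0.5901 -0.0414]
rpush [ 0.6135 -0.0362]
key [ 0.4925 -0.0631]
start [0.5684 0.0562]
stop [0.4708 0.0345]
scene [[0.7151, -0.071], [0.6669, 0.1426], [0.4034, 0.0849], [0.4502, -0.1296]] sides [0.219, 0.2697, 0.2196, 0.2713]
yaw 0.21682790834742585 origin [0.54425458 0.00350991]
rocker [ 0.5941 -0.0367]
rpush [ 0.6175 -0.0316]
key [ 0.4964 -0.0582]
start [0.5726 0.0609]
stop [0.4749 0.0394]
direct key [ 0.4936 -0.0627  0.088 ]
direct start [0.5691 0.0554 0.086 ]
direct stop [0.4729 0.0341 0.1   ]
direct rocker [ 0.5897 -0.0412  0.082 ]
direct scene key [ 0.4999 -0.0558  0.088 ]
direct scene start [0.5722 0.0589 0.086 ]
```

```bash
cat > go.py <<'E'
import sys,numpy as np
from scipy.spatial.transform import Rotation as Ro
from plant import manip
P=dict(rocker=(.6155,-.034),key=(.4945,-.0606),start=(.5705,.0585))
s=manip.read_state();R=Ro.from_rotvec(s["tcp_rot"]).as_matrix()
print("t",s["time_s"],"tcp",s["tcp_pos"].round(4),"yaw",np.arctan2(R[1,0],R[0,0]).round(3),"F",s["ft_force"].round(2),"open",round(s["opening"],3))
for k,p in P.items(): print(k,(R.T@(np.r_[p,.13]-s["tcp_pos"])*1e3).round(1),"at z .13")
E
python3 -m inch '[{"grip":0,"az":5.9},{"grip":0,"az":5.9},{"grip":0},{"grip":0},{"grip":0}]'; python3 go.py
```

```text
t 0.1 tcp [ 0.2574 -0.5689  0.204 ] yaw 0.425 F [-0.46 -0.27  0.11] open 0.086
rocker [ 546.7 -339.6   74.7] at z .13
key [ 425.5 -365.3   74.7] at z .13
start [ 543.8 -442.5   74.9] at z .13$[0]: bad value
```

```bash
python3 -m inch '[{"grip":0.0,"dx":0,"dy":0,"dz":0,"ax":0,"ay":0,"az":5.9},{"grip":0.0,"dx":0,"dy":0,"dz":0,"ax":0,"ay":0,"az":5.9}]'; python3 go.py
```

```text
time_s: 0.35
tcp_pos: [0.2575, -0.5691, 0.2043]
tcp_rot: [-3.122, -0.338, 0.0]
ft_force: [-0.9, 0.3, -1.2]
opening: 0.0514
finger_force: 0.0
t 0.35 tcp [ 0.2575 -0.5691  0.2043] yaw 0.215 F [-0.87  0.34 -1.2 ] open 0.051
rocker [ 464.2 -446.    74.8] at z .13
key [ 340.3 -445.9   74.8] at z .13
start [ 440.  -546.    74.9] at z .13
```

```bash
python3 -m inch '[{"grip":0,"dx":38,"dy":-37,"dz":0,"ax":0,"ay":0,"az":0},{"grip":0,"dx":38,"dy":-37,"dz":0,"ax":0,"ay":0,"az":0},{"grip":0,"dx":38,"dy":-37,"dz":0,"ax":0,"ay":0,"az":0},{"grip":0,"dx":38,"dy":-37,"dz":0,"ax":0,"ay":0,"az":0},{"grip":0,"dx":38,"dy":-37,"dz":0,"ax":0,"ay":0,"az":0}]'
python3 -m inch '[{"grip":0,"dx":38,"dy":-37,"dz":0,"ax":0,"ay":0,"az":0},{"grip":0,"dx":38,"dy":-37,"dz":0,"ax":0,"ay":0,"az":0},{"grip":0,"dx":38,"dy":-37,"dz":0,"ax":0,"ay":0,"az":0},{"grip":0,"dx":38,"dy":-37,"dz":0,"ax":0,"ay":0,"az":0},{"grip":0,"dx":38,"dy":-37,"dz":0,"ax":0,"ay":0,"az":0}]' >/dev/null
python3 -m inch '[{"grip":0,"dx":38,"dy":-37,"dz":20,"ax":0,"ay":0,"az":0},{"grip":0,"dx":30,"dy":-30,"dz":20,"ax":0,"ay":0,"az":0},{"grip":0,"dx":0,"dy":0,"dz":20,"ax":0,"ay":0,"az":0},{"grip":0,"dx":0,"dy":0,"dz":0,"ax":0,"ay":0,"az":0}]' >/dev/null; python3 go.py
```

```text
time_s: 0.98
tcp_pos: [0.4034, -0.3459, 0.2046]
tcp_rot: [-3.122, -0.343, 0.0]
ft_force: [0.7, -0.5, 0.4]
opening: -0.0001
finger_force: 0.0
t 2.1 tcp [ 0.5979 -0.0455  0.1422] yaw 0.219 F [-0.52 -0.51 -1.25] open 0.0
rocker [19.8 -7.3 12.1] at z .13
key [-104.1   -7.7   12.8] at z .13
start [  -4.  -107.4   12.4] at z .13
```

```bash
python3 -m inch '[{"grip":0,"dx":20,"dy":-7,"dz":20,"ax":0,"ay":0,"az":0},{"grip":0,"dx":0,"dy":0,"dz":20,"ax":0,"ay":0,"az":0},{"grip":0,"dx":0,"dy":0,"dz":0,"ax":0,"ay":0,"az":0}]' ; python3 - <<'E'
from plant import grab_frame
import cv2,numpy as np
a=grab_frame("scene")["pixels"][130:260,240:420,::-1]; b=grab_frame("top")["pixels"][140:270,260:400,::-1]
cv2.imwrite("pics/p3.png",np.vstack([cv2.resize(a,(400,289),interpolation=2),cv2.resize(b,(400,305),interpolation=2)]))
E
python3 go.py
```

```text
time_s: 2.48
tcp_pos: [0.6157, -0.0353, 0.1029]
tcp_rot: [-3.122, -0.341, 0.007]
ft_force: [-0.9, -0.4, 0.2]
opening: 0.0
finger_force: 0.0
t 2.575 tcp [ 0.6174 -0.0353  0.1052] yaw 0.218 F [-0.16 -0.44  0.23] open 0.0
rocker [ -1.6  -1.7 -24.8] at z .13
key [-125.5   -1.9  -24.7] at z .13
start [ -25.6 -101.8  -24.8] at z .13
```

View pics/p3.png

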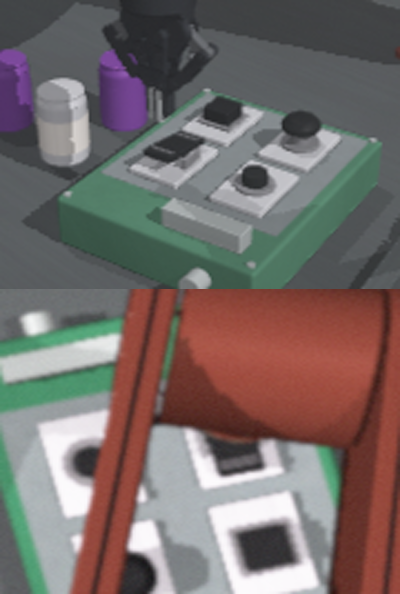

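The fingers appear at scene px ≈ (312,183), beside the rocker, which looks a little farther back than I expected. I'll check the projection.

```bash
python3 - <<'E'
from plant import grab_frame,manip
import cv2,numpy as np
f=grab_frame("scene");s=manip.read_state();K=f["intrinsics"];E=f["extrinsics"]
def pr(p):
    c=E[:3,:3]@p+E[:3,3];c=np.array([c[0],-c[1],-c[2]]);u=K@c;return u[:2]/u[2]
t=s["tcp_pos"];print(t,pr(t),pr(np.array([.6155,-.034,.088])))
a=f["pixels"][150:220,280:380,::-1].copy()
a=cv2.resize(a,None,fx=8,fy=8,interpolation=2)
p=((pr(t)-[280,150])*8).astype(int);cv2.circle(a,tuple(int(i) for i in p),4,(0,0,255),-1)
cv2.imwrite("pics/p4.png",a)
E
```

```text
[ 0.61798552 -0.03522626  0.10580903] [311.53088035 191.03358495] [312.82002316 197.3894911 ]
```

View pics/p4.png

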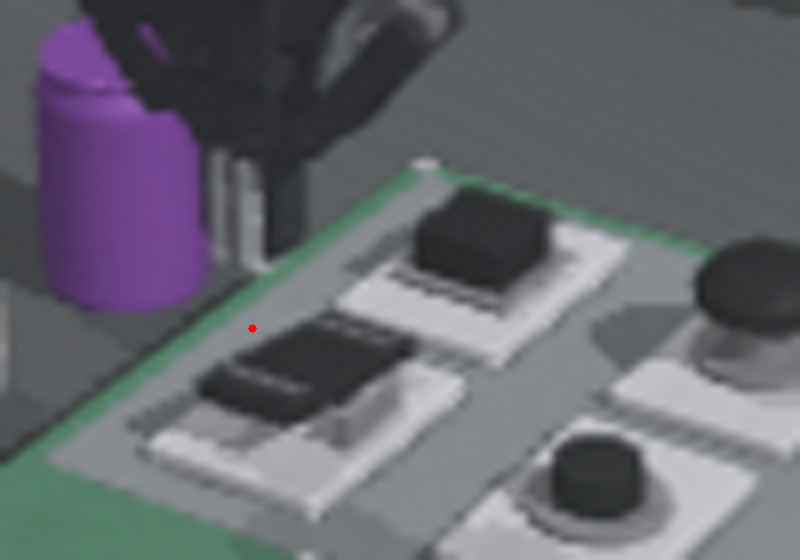

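The fingertips appear at crop (250,268), about 7 px above where the TCP should project, at (252,328). I'll check with the wrist camera before descending.

```bash
python3 - <<'E'
from plant import grab_frame,manip
import cv2,numpy as np
from scipy.spatial.transform import Rotation as Ro
f=grab_frame("wrist");s=manip.read_state();K=f["intrinsics"];E=f["extrinsics"]
def pr(p):
    c=E[:3,:3]@p+E[:3,3];c=np.array([c[0],-c[1],-c[2]]);u=K@c;return u[:2]/u[2]
t=s["tcp_pos"];print(t,s["joint_positions"],pr(t),"push",pr(np.array([.6155,-.034,.088])),"key",pr(np.array([.4945,-.0606,.088])),"start",pr(np.array([.5705,.0585,.086])))
print("cam pos",-E[:3,:3].T@E[:3,3])
cv2.imwrite("pics/w1.png",f["pixels"][:,:,::-1])
E
```

```text
[ 0.61833521 -0.03510659  0.106128  ] [-1.83907637e-01  2.91360644e-01  1.63346109e+00 -1.12367122e-04
  1.21531314e+00  1.16874518e+00] [318.93979992 238.23994963] push [316.30268138 229.62983629] key [316.76536599 385.61241643] start [161.61900265 262.7307448 ]
cam pos [ 0.69410149 -0.01903783  0.27441234]
```

View pics/w1.png

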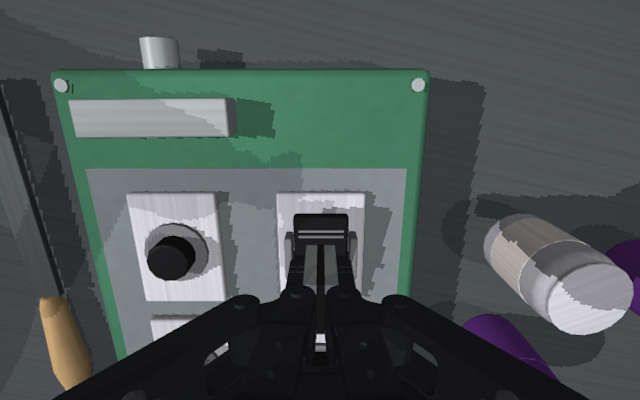

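In the wrist view the tips, near (320,240), lie over the far half of the rocker, which spans columns 295–348 with its far end at row 213. The lateral position is good. The height is uncertain, so I descend with force feedback.

```bash
python3 -m inch '[{"grip":0,"dx":0,"dy":0,"dz":5,"ax":0,"ay":0,"az":0},{"grip":0,"dx":0,"dy":0,"dz":5,"ax":0,"ay":0,"az":0},{"grip":0,"dx":0,"dy":0,"dz":0,"ax":0,"ay":0,"az":0}]' 
python3 -m inch '[{"grip":0,"dx":0,"dy":0,"dz":3,"ax":0,"ay":0,"az":0},{"grip":0,"dx":0,"dy":0,"dz":0,"ax":0,"ay":0,"az":0}]'
python3 -m inch '[{"grip":0,"dx":0,"dy":0,"dz":3,"ax":0,"ay":0,"az":0},{"grip":0,"dx":0,"dy":0,"dz":0,"ax":0,"ay":0,"az":0}]'
python3 -m inch '[{"grip":0,"dx":0,"dy":0,"dz":3,"ax":0,"ay":0,"az":0},{"grip":0,"dx":0,"dy":0,"dz":0,"ax":0,"ay":0,"az":0}]'
```

```text
time_s: 3.05
tcp_pos: [0.6175, -0.0343, 0.0943]
tcp_rot: [-3.122, -0.343, 0.002]
ft_force: [0.1, -0.3, -0.3]
opening: -0.0002
finger_force: 0.0
time_s: 3.3
tcp_pos: [0.6178, -0.0344, 0.0917]
tcp_rot: [-3.123, -0.343, 0.001]
ft_force: [0.5, -0.7, 0.4]
opening: 0.0001
finger_force: 0.0
time_s: 3.55
tcp_pos: [0.6178, -0.0344, 0.0887]
tcp_rot: [-3.123, -0.343, 0.001]
ft_force: [-0.8, 0.2, -0.5]
opening: -0.0002
finger_force: 0.0
time_s: 3.8
tcp_pos: [0.6178, -0.0344, 0.0857]
tcp_rot: [-3.123, -0.343, 0.001]
ft_force: [0.0, -1.1, 0.2]
opening: -0.0003
finger_force: 0.0
```

```bash
python3 -m inch '[{"grip":0,"dx":0,"dy":0,"dz":3,"ax":0,"ay":0,"az":0},{"grip":0,"dx":0,"dy":0,"dz":0,"ax":0,"ay":0,"az":0}]' 
python3 -m inch '[{"grip":0,"dx":0,"dy":0,"dz":2,"ax":0,"ay":0,"az":0},{"grip":0,"dx":0,"dy":0,"dz":0,"ax":0,"ay":0,"az":0}]'
python3 -m inch '[{"grip":0,"dx":0,"dy":0,"dz":2,"ax":0,"ay":0,"az":0},{"grip":0,"dx":0,"dy":0,"dz":0,"ax":0,"ay":0,"az":0}]'
python3 - <<'E'
from plant import grab_frame
import cv2,numpy as np
a=grab_frame("scene")["pixels"][150:220,270:370,::-1];b=grab_frame("wrist")["pixels"][160:300,230:430,::-1]
cv2.imwrite("pics/p5.png",np.vstack([cv2.resize(a,(420,294),interpolation=2),cv2.resize(b,(420,294),interpolation=2)]))
E
```

```text
time_s: 4.05
tcp_pos: [0.6178, -0.0344, 0.0826]
tcp_rot: [-3.123, -0.343, 0.001]
ft_force: [-0.3, -0.6, 0.0]
opening: -0.0002
finger_force: 0.0
time_s: 4.3
tcp_pos: [0.6179, -0.0344, 0.0808]
tcp_rot: [-3.123, -0.343, 0.001]
ft_force: [-0.4, -0.0, -0.2]
opening: 0.0
finger_force: 0.0
time_s: 4.55
tcp_pos: [0.6179, -0.0344, 0.0788]
tcp_rot: [-3.123, -0.343, 0.001]
ft_force: [-0.8, -0.4, 0.2]
opening: -0.0004
finger_force: 0.0
```

View pics/p5.png

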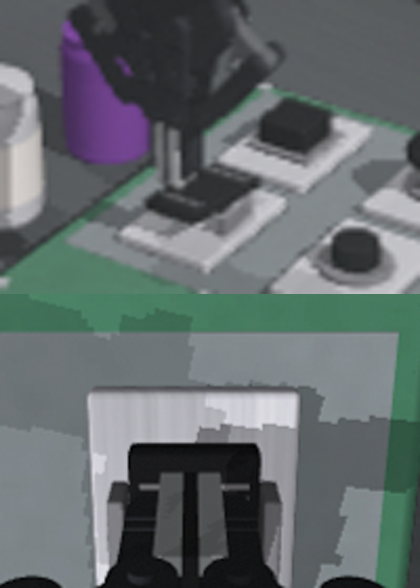

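The tips look to be only just reaching the rocker's far half: scene crop (175,185), wrist crop (190,475) with the bright line just beyond. No contact yet, so I keep going down while watching the force.

```bash
python3 -m inch '[{"grip":0,"dx":0,"dy":0,"dz":3,"ax":0,"ay":0,"az":0},{"grip":0,"dx":0,"dy":0,"dz":0,"ax":0,"ay":0,"az":0}]' | sed -n '1,2p;4p'
python3 -m inch '[{"grip":0,"dx":0,"dy":0,"dz":2,"ax":0,"ay":0,"az":0},{"grip":0,"dx":0,"dy":0,"dz":0,"ax":0,"ay":0,"az":0}]'| sed -n '1,2p;4p'
python3 -m inch '[{"grip":0,"dx":0,"dy":0,"dz":2,"ax":0,"ay":0,"az":0},{"grip":0,"dx":0,"dy":0,"dz":0,"ax":0,"ay":0,"az":0}]'| sed -n '1,2p;4p'
python3 -m inch '[{"grip":0,"dx":0,"dy":0,"dz":2,"ax":0,"ay":0,"az":0},{"grip":0,"dx":0,"dy":0,"dz":0,"ax":0,"ay":0,"az":0}]'| sed -n '1,2p;4p'
```

```text
time_s: 4.9
tcp_pos: [0.6177, -0.0344, 0.0756]
ft_force: [-0.4, -0.9, -0.6]
time_s: 5.15
tcp_pos: [0.6179, -0.0344, 0.0738]
ft_force: [-0.2, 0.1, -0.6]
time_s: 5.4
tcp_pos: [0.6179, -0.0344, 0.0718]
ft_force: [0.2, -0.2, -0.1]
time_s: 5.65
tcp_pos: [0.6178, -0.0344, 0.0698]
ft_force: [-0.0, 0.0, -0.2]
```

```bash
for i in 1; do python3 -m inch '[{"grip":0,"dx":0,"dy":0,"dz":2,"ax":0,"ay":0,"az":0},{"grip":0,"dx":0,"dy":0,"dz":0,"ax":0,"ay":0,"az":0}]'| sed -n '2p;4p'; done
python3 -m inch '[{"grip":0,"dx":0,"dy":0,"dz":2,"ax":0,"ay":0,"az":0},{"grip":0,"dx":0,"dy":0,"dz":0,"ax":0,"ay":0,"az":0}]'| sed -n '2p;4p'
python3 -m inch '[{"grip":0,"dx":0,"dy":0,"dz":2,"ax":0,"ay":0,"az":0},{"grip":0,"dx":0,"dy":0,"dz":0,"ax":0,"ay":0,"az":0}]'| sed -n '2p;4p'
python3 - <<'E'
from plant import grab_frame
import cv2,numpy as np
a=grab_frame("scene")["pixels"][150:220,270:370,::-1];b=grab_frame("wrist")["pixels"][160:300,230:430,::-1]
cv2.imwrite("pics/p6.png",np.vstack([cv2.resize(a,(420,294),interpolation=2),cv2.resize(b,(420,294),interpolation=2)]))
E
```

```text
tcp_pos: [0.6179, -0.0344, 0.0678]
ft_force: [-0.1, 0.3, -0.7]
tcp_pos: [0.6179, -0.0344, 0.0658]
ft_force: [0.1, 0.3, 0.4]
tcp_pos: [0.6182, -0.0344, 0.064]
ft_force: [0.5, 0.5, -0.6]
```

View pics/p6.png

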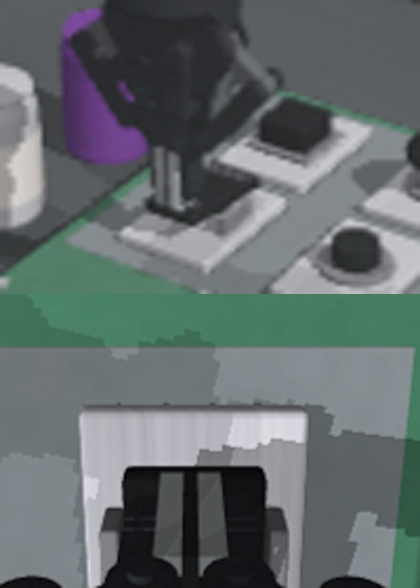

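The tips now lie over the rocker's far end and their true height seems about 15 mm above the TCP reading. I keep descending in small steps, tracking the rocker's near end in the scene pixels by code instead of viewing pictures.

```bash
cat > prof.py <<'E'
from plant import grab_frame
import cv2,numpy as np
a=cv2.imread("pics/scene0.png",0);b=cv2.cvtColor(grab_frame("scene")["pixels"],cv2.COLOR_RGB2GRAY)
for u in (326,328,330): print(u,"then",a[184:206,u].tolist(),"\n    now ",b[184:206,u].tolist())
E
python3 prof.py
python3 -m inch '[{"grip":0,"dx":0,"dy":0,"dz":2,"ax":0,"ay":0,"az":0},{"grip":0,"dx":0,"dy":0,"dz":0,"ax":0,"ay":0,"az":0}]'| sed -n '2p;4p'
python3 -m inch '[{"grip":0,"dx":0,"dy":0,"dz":2,"ax":0,"ay":0,"az":0},{"grip":0,"dx":0,"dy":0,"dz":0,"ax":0,"ay":0,"az":0}]'| sed -n '2p;4p'
python3 prof.py
```

```text
326 then [162, 188, 191, 190, 189, 165, 104, 82, 84, 57, 51, 52, 50, 79, 146, 140, 122, 119, 119, 128, 154, 174] 
    now  [162, 189, 192, 191, 189, 165, 87, 86, 78, 54, 49, 50, 47, 77, 146, 141, 122, 119, 118, 128, 154, 174]
328 then [140, 186, 191, 188, 187, 188, 147, 78, 85, 64, 53, 49, 89, 129, 127, 119, 118, 130, 155, 171, 184, 189] 
    now  [140, 186, 191, 189, 188, 189, 139, 76, 73, 55, 50, 49, 104, 130, 126, 119, 118, 130, 154, 172, 185, 190]
330 then [114, 131, 183, 189, 189, 189, 182, 126, 64, 52, 49, 132, 164, 159, 158, 166, 168, 173, 181, 194, 183, 172] 
    now  [114, 132, 182, 189, 189, 190, 183, 112, 58, 48, 48, 149, 166, 159, 158, 159, 167, 174, 182, 194, 183, 173]
tcp_pos: [0.6181, -0.0344, 0.062]
ft_force: [0.2, -0.2, 0.7]
tcp_pos: [0.6179, -0.0344, 0.0598]
ft_force: [0.8, 0.0, 0.6]
326 then [162, 188, 191, 190, 189, 165, 104, 82, 84, 57, 51, 52, 50, 79, 146, 140, 122, 119, 119, 128, 154, 174] 
    now  [161, 189, 192, 191, 175, 89, 79, 82, 56, 49, 51, 49, 76, 109, 148, 140, 123, 118, 118, 128, 154, 173]
328 then [140, 186, 191, 188, 187, 188, 147, 78, 85, 64, 53, 49, 89, 129, 127, 119, 118, 130, 155, 171, 184, 189] 
    now  [141, 187, 191, 189, 188, 137, 76, 84, 66, 52, 49, 115, 144, 135, 126, 120, 117, 130, 154, 171, 185, 190]
330 then [114, 131, 183, 189, 189, 189, 182, 126, 64, 52, 49, 132, 164, 159, 158, 166, 168, 173, 181, 194, 183, 172] 
    now  [114, 132, 183, 189, 189, 173, 96, 54, 48, 64, 101, 186, 188, 163, 158, 158, 158, 172, 182, 195, 183, 173]
```

The rocker's near end has risen about 1 px, so the rocker is tipping. The true fingertips are about 23 mm above the TCP reading. I continue to the stop.

```bash

python3 -m inch '[{"grip":0,"dx":0,"dy":0,"dz":2,"ax":0,"ay":0,"az":0},{"grip":0,"dx":0,"dy":0,"dz":0,"ax":0,"ay":0,"az":0}]'| sed -n '2p;4p'
python3 -m inch '[{"grip":0,"dx":0,"dy":0,"dz":2,"ax":0,"ay":0,"az":0},{"grip":0,"dx":0,"dy":0,"dz":0,"ax":0,"ay":0,"az":0}]'| sed -n '2p;4p'
python3 -m inch '[{"grip":0,"dx":0,"dy":0,"dz":1.5,"ax":0,"ay":0,"az":0},{"grip":0,"dx":0,"dy":0,"dz":0,"ax":0,"ay":0,"az":0}]'| sed -n '2p;4p'
python3 prof.py
```

```text
tcp_pos: [0.6182, -0.0344, 0.0581]
ft_force: [1.1, 0.5, 0.5]
tcp_pos: [0.6183, -0.0344, 0.056]
ft_force: [1.8, 0.5, 2.1]
tcp_pos: [0.6185, -0.0344, 0.0557]
ft_force: [-0.7, 1.8, 7.7]
326 then [162, 188, 191, 190, 189, 165, 104, 82, 84, 57, 51, 52, 50, 79, 146, 140, 122, 119, 119, 128, 154, 174] 
    now  [138, 187, 176, 91, 64, 80, 108, 65, 53, 54, 52, 62, 122, 143, 152, 141, 123, 119, 118, 128, 154, 174]
328 then [140, 186, 191, 188, 187, 188, 147, 78, 85, 64, 53, 49, 89, 129, 127, 119, 118, 130, 155, 171, 184, 189] 
    now  [141, 186, 191, 136, 68, 96, 62, 52, 50, 64, 143, 189, 158, 136, 126, 119, 118, 129, 155, 172, 185, 190]
330 then [114, 131, 183, 189, 189, 189, 182, 126, 64, 52, 49, 132, 164, 159, 158, 166, 168, 173, 181, 194, 183, 172] 
    now  [114, 132, 183, 189, 117, 60, 49, 62, 90, 134, 142, 188, 188, 163, 158, 158, 158, 172, 182, 195, 183, 173]
```

```bash

python3 -m inch '[{"grip":0,"dx":0,"dy":0,"dz":1,"ax":0,"ay":0,"az":0},{"grip":0,"dx":0,"dy":0,"dz":0,"ax":0,"ay":0,"az":0}]'| sed -n '2p;4p'
python3 -m inch '[{"grip":0,"dx":0,"dy":0,"dz":-20,"ax":0,"ay":0,"az":0},{"grip":0,"dx":0,"dy":0,"dz":-20,"ax":0,"ay":0,"az":0},{"grip":0,"dx":-40,"dy":0,"dz":0,"ax":0,"ay":0,"az":0},{"grip":0,"dx":-40,"dy":0,"dz":0,"ax":0,"ay":0,"az":0},{"grip":0,"dx":-40,"dy":0,"dz":0,"ax":0,"ay":0,"az":0}]'| sed -n '2p;4p'
python3 -m inch '[{"grip":0,"dx":-5,"dy":2,"dz":0,"ax":0,"ay":0,"az":0},{"grip":0,"dx":0,"dy":0,"dz":15,"ax":0,"ay":0,"az":0},{"grip":0,"dx":0,"dy":0,"dz":5,"ax":0,"ay":0,"az":0},{"grip":0,"dx":0,"dy":0,"dz":0,"ax":0,"ay":0,"az":0}]'| sed -n '2p;4p'
python3 go.py; python3 prof.py; python3 - <<'E'
from plant import grab_frame
import cv2,numpy as np
a=grab_frame("scene")["pixels"][160:220,290:390,::-1];b=grab_frame("wrist")["pixels"][140:400,120:500,::-1]
cv2.imwrite("pics/p7.png",np.vstack([cv2.resize(a,(460,276),interpolation=2),cv2.resize(b,(460,315))]))
E
```

```text
tcp_pos: [0.6185, -0.0345, 0.0555]
ft_force: [-2.4, 1.1, 13.8]
tcp_pos: [0.4999, -0.0608, 0.0944]
ft_force: [-0.4, -0.5, 0.6]
tcp_pos: [0.4964, -0.0632, 0.0725]
ft_force: [-0.4, -0.2, -0.1]
t 9.275 tcp [ 0.4964 -0.0632  0.0725] yaw 0.219 F [-0.41 -0.22 -0.11] open 0.0
rocker [122.5  -2.6 -57.7] at z .13
key [ -1.4  -3.  -57.5] at z .13
start [  98.7 -102.7  -57.5] at z .13
326 then [162, 188, 191, 190, 189, 165, 104, 82, 84, 57, 51, 52, 50, 79, 146, 140, 122, 119, 119, 128, 154, 174] 
    now  [162, 189, 176, 92, 65, 79, 108, 67, 55, 54, 53, 63, 123, 143, 152, 140, 123, 119, 118, 128, 154, 174]
328 then [140, 186, 191, 188, 187, 188, 147, 78, 85, 64, 53, 49, 89, 129, 127, 119, 118, 130, 155, 171, 184, 189] 
    now  [141, 186, 192, 136, 69, 96, 64, 54, 52, 65, 143, 189, 159, 136, 127, 120, 118, 130, 155, 172, 185, 190]
330 then [114, 131, 183, 189, 189, 189, 182, 126, 64, 52, 49, 132, 164, 159, 158, 166, 168, 173, 181, 194, 183, 172] 
    now  [114, 132, 182, 189, 117, 61, 50, 64, 91, 134, 142, 188, 188, 163, 158, 159, 158, 172, 182, 194, 183, 173]
```

View pics/p7.png

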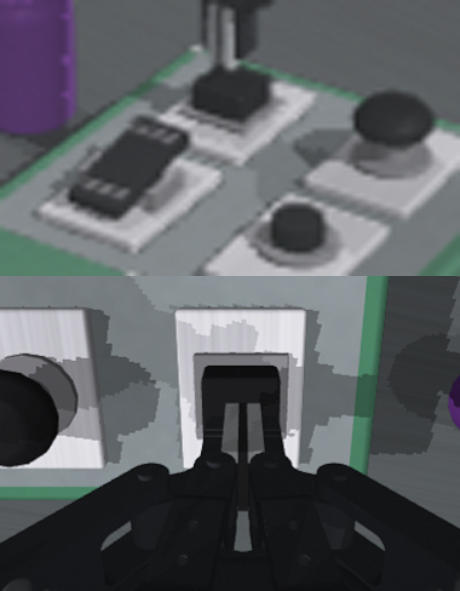

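The rocker is over: its far end at crop (95,195) is down and its near end is up. The closed fingers stand centred above the square key at (232,80). Now I press it.

```bash

python3 -m inch '[{"grip":0,"dx":0,"dy":0,"dz":4,"ax":0,"ay":0,"az":0},{"grip":0,"dx":0,"dy":0,"dz":3,"ax":0,"ay":0,"az":0},{"grip":0,"dx":0,"dy":0,"dz":0,"ax":0,"ay":0,"az":0}]'| sed -n '2p;4p'
python3 -m inch '[{"grip":0,"dx":0,"dy":0,"dz":3,"ax":0,"ay":0,"az":0},{"grip":0,"dx":0,"dy":0,"dz":0,"ax":0,"ay":0,"az":0}]'| sed -n '2p;4p'
python3 -m inch '[{"grip":0,"dx":0,"dy":0,"dz":3,"ax":0,"ay":0,"az":0},{"grip":0,"dx":0,"dy":0,"dz":0,"ax":0,"ay":0,"az":0}]'| sed -n '2p;4p'
python3 -m inch '[{"grip":0,"dx":0,"dy":0,"dz":2,"ax":0,"ay":0,"az":0},{"grip":0,"dx":0,"dy":0,"dz":0,"ax":0,"ay":0,"az":0}]'| sed -n '2p;4p'
```

```text
tcp_pos: [0.4961, -0.0634, 0.0661]
ft_force: [-0.1, 0.6, 0.3]
tcp_pos: [0.4962, -0.0635, 0.0633]
ft_force: [1.7, 0.2, -0.8]
tcp_pos: [0.4965, -0.0635, 0.0604]
ft_force: [-0.5, -0.1, -0.1]
tcp_pos: [0.4965, -0.0635, 0.0585]
ft_force: [0.4, 0.7, 1.3]
```

```bash

python3 -m inch '[{"grip":0,"dx":0,"dy":0,"dz":2,"ax":0,"ay":0,"az":0},{"grip":0,"dx":0,"dy":0,"dz":0,"ax":0,"ay":0,"az":0}]'| sed -n '2p;4p'
python3 -m inch '[{"grip":0,"dx":0,"dy":0,"dz":2,"ax":0,"ay":0,"az":0},{"grip":0,"dx":0,"dy":0,"dz":0,"ax":0,"ay":0,"az":0}]'| sed -n '2p;4p'
python3 -m inch '[{"grip":0,"dx":0,"dy":0,"dz":2,"ax":0,"ay":0,"az":0},{"grip":0,"dx":0,"dy":0,"dz":0,"ax":0,"ay":0,"az":0}]'| sed -n '2p;4p'
```

```text
tcp_pos: [0.4965, -0.0635, 0.0564]
ft_force: [0.6, -0.1, 0.5]
tcp_pos: [0.4964, -0.0635, 0.0543]
ft_force: [-0.6, -0.5, 0.3]
tcp_pos: [0.4966, -0.0635, 0.0535]
ft_force: [-3.9, 0.9, 10.5]
```

```bash

python3 -m inch '[{"grip":0,"dx":0,"dy":0,"dz":1,"ax":0,"ay":0,"az":0},{"grip":0,"dx":0,"dy":0,"dz":0,"ax":0,"ay":0,"az":0}]'| sed -n '2p;4p'
python3 -m inch '[{"grip":0,"dx":0,"dy":0,"dz":-25,"ax":0,"ay":0,"az":0},{"grip":0,"dx":0,"dy":0,"dz":-25,"ax":0,"ay":0,"az":0},{"grip":0,"dx":48,"dy":0,"dz":0,"ax":0,"ay":0,"az":0},{"grip":0,"dx":48,"dy":0,"dz":0,"ax":0,"ay":0,"az":0},{"grip":0,"dx":0,"dy":-40,"dz":0,"ax":0,"ay":0,"az":0}]'| sed -n '2p;4p'
python3 -m inch '[{"grip":0,"dx":0,"dy":-40,"dz":0,"ax":0,"ay":0,"az":0},{"grip":0,"dx":0,"dy":-21,"dz":0,"ax":0,"ay":0,"az":0},{"grip":0,"dx":0,"dy":0,"dz":0,"ax":0,"ay":0,"az":0}]'| sed -n '2p;4p'
python3 go.py; python3 - <<'E'
from plant import grab_frame
import cv2,numpy as np
a=cv2.imread("pics/scene0.png",0);b=cv2.cvtColor(grab_frame("scene")["pixels"],cv2.COLOR_RGB2GRAY)
for u in (336,340,344): print(u,"then",a[168:196,u].tolist(),"\n    now ",b[168:196,u].tolist())
f=grab_frame("wrist");K=f["intrinsics"];E=f["extrinsics"];cv2.imwrite("pics/w2.png",f["pixels"][:,:,::-1])
g=f["pixels"].max(2);x,y=200,150
n,l,st,ce=cv2.connectedComponentsWithStats((g[:,:]<60).astype(np.uint8))
for i in range(1,n):
    if st[i,4]>300: print(st[i].tolist(),ce[i].round(1))
E
```

```text
tcp_pos: [0.4966, -0.0636, 0.0534]
ft_force: [-7.8, 1.8, 17.4]
tcp_pos: [0.5838, -0.0043, 0.0998]
ft_force: [-0.3, 0.6, -1.1]
tcp_pos: [0.5679, 0.0569, 0.1014]
ft_force: [-1.0, -0.7, -0.2]
t 12.55 tcp [0.5679 0.0569 0.1014] yaw 0.221 F [-0.98 -0.73 -0.16] open 0.0
rocker [ 26.5  99.1 -28.6] at z .13
key [-97.4  98.6 -28.6] at z .13
start [  2.9  -1.  -28.6] at z .13
336 then [83, 93, 95, 103, 115, 121, 89, 56, 49, 50, 49, 49, 43, 42, 42, 42, 43, 108, 109, 131, 185, 191, 190, 188, 176, 140, 114, 134] 
    now  [94, 94, 95, 103, 116, 133, 137, 133, 121, 85, 54, 49, 50, 50, 47, 43, 42, 116, 111, 131, 186, 192, 191, 189, 177, 141, 114, 134]
340 then [83, 83, 93, 94, 100, 80, 55, 49, 50, 50, 50, 50, 50, 44, 42, 42, 43, 43, 93, 122, 95, 182, 190, 189, 189, 189, 151, 135] 
    now  [80, 87, 93, 94, 100, 114, 121, 182, 115, 57, 49, 49, 51, 49, 50, 50, 43, 43, 104, 123, 95, 183, 191, 190, 190, 190, 152, 135]
344 then [84, 83, 84, 94, 95, 95, 104, 63, 50, 50, 50, 51, 50, 48, 47, 48, 53, 93, 120, 136, 153, 181, 191, 195, 184, 161, 115, 123] 
    now  [45, 45, 46, 45, 82, 93, 113, 133, 189, 141, 68, 50, 50, 50, 51, 49, 53, 92, 124, 141, 154, 188, 192, 196, 184, 161, 115, 124]
[52, 30, 537, 370, 44596] [298.8 324.3]
[601, 40, 25, 27, 351] [613.1  52.3]
[559, 162, 81, 100, 2624] [588.9 213.4]
[449, 165, 69, 112, 5920] [481.6 220.3]
[298, 197, 45, 46, 1635] [320.2 219.8]
[536, 268, 32, 65, 1071] [551.2 299.8]
```

The key top dropped about 3 px (≈8 mm), so it is in. The button is laterally centred under the fingers. Now I press it.

```bash

python3 -m inch '[{"grip":0,"dx":1,"dy":0,"dz":18,"ax":0,"ay":0,"az":0},{"grip":0,"dx":0,"dy":0,"dz":15,"ax":0,"ay":0,"az":0},{"grip":0,"dx":0,"dy":0,"dz":4,"ax":0,"ay":0,"az":0},{"grip":0,"dx":0,"dy":0,"dz":0,"ax":0,"ay":0,"az":0}]'| sed -n '2p;4p'
python3 -m inch '[{"grip":0,"dx":0,"dy":0,"dz":3,"ax":0,"ay":0,"az":0},{"grip":0,"dx":0,"dy":0,"dz":0,"ax":0,"ay":0,"az":0}]'| sed -n '2p;4p'
python3 -m inch '[{"grip":0,"dx":0,"dy":0,"dz":3,"ax":0,"ay":0,"az":0},{"grip":0,"dx":0,"dy":0,"dz":0,"ax":0,"ay":0,"az":0}]'| sed -n '2p;4p'
python3 -m inch '[{"grip":0,"dx":0,"dy":0,"dz":2,"ax":0,"ay":0,"az":0},{"grip":0,"dx":0,"dy":0,"dz":0,"ax":0,"ay":0,"az":0}]'| sed -n '2p;4p'
```

```text
tcp_pos: [0.5687, 0.0559, 0.0636]
ft_force: [0.5, -0.3, -0.1]
tcp_pos: [0.5694, 0.0562, 0.0617]
ft_force: [-0.6, 0.1, -0.3]
tcp_pos: [0.5697, 0.0561, 0.0589]
ft_force: [0.7, -0.0, 2.3]
tcp_pos: [0.5697, 0.0562, 0.0568]
ft_force: [0.3, 0.6, 2.9]
```

```bash

python3 -m inch '[{"grip":0,"dx":0,"dy":0,"dz":2,"ax":0,"ay":0,"az":0},{"grip":0,"dx":0,"dy":0,"dz":0,"ax":0,"ay":0,"az":0}]'| sed -n '2p;4p'
python3 -m inch '[{"grip":0,"dx":0,"dy":0,"dz":2,"ax":0,"ay":0,"az":0},{"grip":0,"dx":0,"dy":0,"dz":0,"ax":0,"ay":0,"az":0}]'| sed -n '2p;4p'
python3 -m inch '[{"grip":0,"dx":0,"dy":0,"dz":2,"ax":0,"ay":0,"az":0},{"grip":0,"dx":0,"dy":0,"dz":0,"ax":0,"ay":0,"az":0}]'| sed -n '2p;4p'
```

```text
tcp_pos: [0.5697, 0.0562, 0.0548]
ft_force: [0.4, 0.1, 4.6]
tcp_pos: [0.5697, 0.0561, 0.0537]
ft_force: [-1.2, 0.0, 11.2]
tcp_pos: [0.5698, 0.0562, 0.0535]
ft_force: [-7.5, -0.1, 22.3]
```

The spring force rose from 2.3 to 4.6 N and then the button hit its hard stop, so it was fully down. I lift off, check all the states and hand in.

```bash

python3 -m inch '[{"grip":0,"dx":0,"dy":0,"dz":-20,"ax":0,"ay":0,"az":0},{"grip":0,"dx":0,"dy":0,"dz":-40,"ax":0,"ay":0,"az":0},{"grip":0,"dx":0,"dy":0,"dz":-40,"ax":0,"ay":0,"az":0},{"grip":0,"dx":0,"dy":0,"dz":0,"ax":0,"ay":0,"az":0},{"grip":0,"dx":0,"dy":0,"dz":0,"ax":0,"ay":0,"az":0}]'
python3 -m inch '[{"grip":0,"dx":0,"dy":0,"dz":0,"ax":0,"ay":0,"az":0},{"grip":0,"dx":0,"dy":0,"dz":0,"ax":0,"ay":0,"az":0},{"grip":0,"dx":0,"dy":0,"dz":0,"ax":0,"ay":0,"az":0}]' | sed -n '1,4p'
python3 prof.py | grep -A1 328; python3 - <<'E'
from plant import grab_frame
import cv2
a=cv2.imread("pics/scene0.png",0);b=cv2.cvtColor(grab_frame("scene")["pixels"],cv2.COLOR_RGB2GRAY)
for n,u,v in(("key",340,168),("start",354,196),("stop",375,175)): print(n,a[v:v+22,u].tolist(),"\n now",b[v:v+22,u].tolist())
E
```

```text
time_s: 15.28
tcp_pos: [0.5684, 0.0561, 0.1496]
tcp_rot: [-3.123, -0.343, 0.003]
ft_force: [-0.7, -0.8, -0.9]
opening: 0.0004
finger_force: 0.0
time_s: 15.65
tcp_pos: [0.5688, 0.0561, 0.1498]
tcp_rot: [-3.123, -0.343, 0.002]
ft_force: [-0.2, -0.1, 0.0]
328 then [140, 186, 191, 188, 187, 188, 147, 78, 85, 64, 53, 49, 89, 129, 127, 119, 118, 130, 155, 171, 184, 189] 
    now  [141, 187, 192, 137, 70, 97, 64, 53, 52, 66, 144, 189, 158, 137, 127, 120, 118, 130, 155, 172, 185, 190]
key [83, 83, 93, 94, 100, 80, 55, 49, 50, 50, 50, 50, 50, 44, 42, 42, 43, 43, 93, 122, 95, 182] 
 now [95, 95, 94, 94, 100, 115, 121, 182, 115, 57, 50, 50, 51, 51, 52, 52, 45, 43, 104, 123, 95, 184]
start [136, 135, 135, 105, 120, 132, 163, 189, 103, 53, 53, 52, 52, 55, 51, 49, 50, 49, 49, 111, 130, 117] 
 now [137, 136, 136, 106, 121, 134, 164, 190, 103, 54, 54, 53, 54, 56, 53, 50, 49, 50, 50, 112, 130, 118]
stop [83, 84, 85, 84, 79, 53, 49, 50, 50, 50, 54, 52, 53, 55, 52, 46, 54, 86, 111, 116, 116, 117] 
 now [94, 96, 97, 96, 82, 55, 50, 50, 51, 53, 55, 53, 54, 56, 54, 48, 56, 87, 112, 115, 116, 118]
```

The rocker is over, the key is in, the button is up again and the stop button is unchanged.

```bash
python3 -c "from plant import manip; print(manip.sign_off())"
```

```text
the job is handed in; nothing more can be done
None
```

The job is handed in, though the hand-in gave no verdict: the rocker is tipped over, the square key is in, the round button was pressed to its stop and has sprung back, and in the last camera check the stop button was still up; I did not re-measure the file, tin and offcut, but the arm never went near them.

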